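# Square up a well plate in its holder and lock it

## Task

The well plate has been set down askew on the plate holder. With the fingertips only, and with the swing lever still open, push the plate along the bed until it sits squarely home against both pads of the back fence and the pad of the side fence; then push the lever by its knob until its white pad bears against the plate's free corner. Do not lift or tip the plate, and leave the dish, the cover-slip box and the vial beside the holder where they stand.

Things in the scene. Friction and masses are not known exactly. Their poses are not given: they have to be found in the camera images.
- plate_holder: Well-plate holder fixed on the worktop at varying place and yaw: flat dark metal bed 200 (x) x 270 (y) mm with a glass window, upper face 16 mm above the worktop. Origin: centre of the bed's outline at worktop level; x points away from the robot at yaw 0, y left, z up. Low fences with stop pads stand at the back (+x) and the right (-y); front and left are open except for the lever.
- back_stop (a point): Midway between the two black stop pads of the 11 mm high aluminium back fence, on the bed, in the plane of their faces, which look to the holder's -x. The pads are 22 mm wide and 10 mm high, 42 mm to either side (y) of this point.
- side_stop (a point): Foot of the face of the single black stop pad of the 11 mm high right-hand fence, which looks to the holder's +y. The pad is 22 mm wide and 10 mm high.
- home (a point): Point on the bed's upper face where the centre of the plate's underside lies when the plate is home against all three pads; axes as the holder's. It lies at x 22 mm, y -40 mm, z 16 mm in the holder's frame. The home plate's axes are parallel to the holder's.
- well_plate: Clear six-well plate with lid, a box 85 (x) x 128 (y) x 21 mm, about 60 to 130 g, loose on the bed. Origin: centre of its underside; x along its short side, y along its long side, z up. It starts 27 to 55 mm in front (-x) and 12 to 22 mm to the left (+y) of home, turned by up to 0.2 rad.
- lock_lever (a joint): Swing lever's angle about its upright pivot, rad: 0 when its white pad just touches the free (front left) corner of a plate that is home; grows as it opens, clockwise seen from above, to at most 1.6; with no plate it can go to -0.06. Starts open at 1.0 to 1.4. Stiff hinge (0.06 N m): it stays where it is left and is shut by turning it anticlockwise.
- lever_pivot (a point): Lever's axis, on the bed's upper face, left of the plate near the back. The lever is a bar 10 mm wide, 5 to 13 mm above the bed; at 0 it points along heading 215 degrees in the holder's frame (anticlockwise from its x). White pad: 34 mm long, centred 105 mm from the pivot, its face 8 mm off the bar's centre line. Pivot boss: 21 mm across, 18 mm high.
- lever_knob (a point): Point on the axis of the upright black knob at the lever's free end, 150 mm from the pivot and 30 mm above the bed; the knob is 14 mm across, from 14 to 40 mm above the bed, with a 16 mm metal foot below it.
- dish: Bystander: covered culture dish, 60 mm across, 14 mm high, on the worktop right of the holder. Origin: centre of its underside.
- cover_slips: Bystander: small white box of cover slips, 34 x 34 x 14 mm, on the worktop right of the holder. Origin: centre of its underside.
- amber_vial: Bystander: brown vial with black cap, 34 mm across, 78 mm high, standing on the worktop left of the holder near its back. Origin: centre of its underside.
Mind the look-alikes: they are no part of the job. There is more than one size of the well_plate; the job needs the largest.

How it is judged (in metres and radians):
On the way, in this order (a step that is already met when the one before it is completed fails the run):
1. the plate is home against all three pads (within 3 mm and 0.03 rad) while the lever is still open (x of well_plate in the frame of home above -0.003 m and y of well_plate in the frame of home below 0.003 m and angle between the x axis of well_plate and the x axis of plate_holder, either way round below 0.03 rad and value of joint lock_lever above 0.75 rad), for 0.2 s.
2. the lever is swung onto the plate's corner (value of joint lock_lever below 0.035 rad), for 0.2 s.
At the end, for the whole second after the job is handed in: The plate lies flat on the bed within 2 mm of home in both directions and turned by less than 0.025 rad, at rest, and the lever stands at less than 0.035 rad, so its pad bears against the plate's corner or is at most about 3.5 mm from it (x of well_plate in the frame of home between -0.002 and 0.002 m and y of well_plate in the frame of home between -0.002 and 0.002 m and z of well_plate in the frame of home below 0.002 m and angle between the x axis of well_plate and the x axis of plate_holder, either way round below 0.025 rad and value of joint lock_lever below 0.035 rad and linear speed of well_plate below 0.01 m/s); the robot touches nothing.
It fails at once if the plate is lifted off the bed (z of well_plate in the frame of home above 0.005 m).
It fails at once if the plate is tipped (angle between well_plate's own z axis and vertical above 0.1 rad).
It fails at once if the dish is disturbed (distance of dish from where it was at the start of the episode above 0.015 m).
It fails at once if the cover-slip box is disturbed (distance of cover_slips from where it was at the start of the episode above 0.015 m).
It fails at once if the vial is disturbed (distance of amber_vial from where it was at the start of the episode above 0.015 m).
It also fails if it takes over 51 s, if anything falls off the work surface, if the arm or the gripper's body presses on something with over 40 N, if the wrist force passes 120 N, or if a joint passes its speed limit or range.

## Robot

A 7-joint arm with a two-finger parallel gripper is mounted at the origin on a cart in front of the work surface, level with it; the furniture and walls round the work are solid. World frame = base frame: x ahead of the robot, y to its left, z up, the work surface at z = 0. Lengths are in mm, angles in rad, forces in N, time in s.
With the tool pointing down it reaches from about 400 to 875 mm from the base axis. Payload 4.4 kg.
Tool frame: the origin (TCP) lies where the fingers leave the gripper's body, on its centre line; the fingertips stand 73 mm ahead of it and the grasp point (between the pads) lies 54 mm ahead of it; z points along the fingers, y is the line along which they close (so a half turn about z gives the same grasp; the last joint's range is limited). The gripper opens to 85 mm and grips with 20 to 120 N. Pads are 22 mm wide; open, the fingers measure 114 mm over their backs; the gripper's body (76 mm by 85 mm) begins 54 mm behind the grasp point. The pads swing forward as they close: fully open they stand 13 mm farther back than shut.
Start: joints at [1.228, 0.628, 0.038, 1.517, -0.027, 0.996, -0.02], TCP at [177.656, -625.264, 303.913] pointing down, gripper open.
Joint ranges: [-3.06, 3.06], [-0.37, 2.12], [-1.25, 1.32], [0.18, 2.47], [-1.1, 4.24], [0.23, 1.98], [-2.94, 2.94]. Speed limits (rad/s): [2.57, 2.57, 3.14, 3.14, 3.14, 3.14, 3.14].

## Interface

Orientations are given as [roll, pitch, yaw] about the fixed x, y, z axes, in that order (R = Rz(yaw) Ry(pitch) Rx(roll)).
In Python, from cell import ctrl gives the robot as it stands.
- The arm moves only by the tool send_rows, never from a script. Its argument "rows" is a list that holds one entry, the list of rows, each a list of 6 numbers: the shift along the tool's x, y, z in cm, then the turn, a rotation vector about the tool's x, y, z in rad. In form: [[[tx, ty, tz, wx, wy, wz], ...]]. A call has 1 to 10 rows; each row is the pose to reach, as a shift and turn from the pose commanded when the call began, along the tool's axes at that moment; what a row does not reach only later rows make up. A row lasts 1/10 s, in which the tool goes at most 50 mm and 8.59 degrees, less where a joint would pass 70% of its speed; a pose out of reach is approached as far as the arm can. A call with a gripper value outside its range is refused whole. "grip" is the closure in counts, from 0 (fully open) to 255 (shut), set as the call begins (left out, the last holds). The fingers move at their own pace and stop on an object; the grip force is fixed at half the most. Time passes only in rows, so rows that repeat a pose let the fingers close. It gives the time, the measured TCP pose, the force, the opening and the grip force at its end, in the units of the state.
- ctrl.read_state(): the state, without advancing time (a new reading comes with each control period).
- ctrl.get_image(name): name is "side" or "top"; returns a dict with "pixels" (420x560x3 uint8, red, green, blue), "fx", "fy", "cx", "cy" (pixels), "extrinsics" (4x4, takes a point from camera to world coordinates). Camera axes: x right, y up, looking along -z (the intrinsics and any distortion apply to the point x, -y, -z); pixel columns grow to the right and rows downward; lengths in mm; the calibration is good to about 2 mm. A picture is of the moment at which its call begins. There is no depth.
- ctrl.finish_job(): hands the job in; it is judged then, once.
The state is a dict: "clock": time; "qpos": joint angles; "qd": joint speeds; "tau": joint torques, N m; "eef_pos": TCP position; "tool_rot": TCP orientation; "force": force on the tool from outside, world axes, zero at the start; "torque": the same for the moment, N m; "width": finger opening in mm; "gripper_force": force on a finger pad.
Only numpy, scipy, OpenCV 4.12 (cv2) and the standard library are available. Lean on these libraries where they do the work, as an engineer would, in place of code of your own. Each camera call takes 0.05 s, during which the arm holds its last target. There are 200 camera calls.

## Working session

There is one attempt and no reset: what is moved stays moved. The work goes in short steps, Python scripts to look and compute and a tool call to move; the robot and the scene stay as the last step left them, time stands still between calls to the robot, and variables do not carry over. Pictures are saved under pics/ and viewed, at most 10 in all, crops included, and the job is handed in when it is done.

Besides the shell and the picture viewer there is one more tool, called after "Emit:" in YAML: its name, and indented under it one key for each argument. send_rows: Moves the arm, as the interface text tells. Its arguments: {"type":"object","properties":{"rows":{"type":"array","items":{"type":"array","items":{"type":"array","items":{"type":"number"}}}},"grip":{"type":"number"}},"required":["rows"]}

```bash
mkdir -p pics; python3 - <<'E'
from cell import ctrl
import cv2
s=ctrl.read_state();print({k:s[k] for k in("clock","eef_pos","tool_rot","force","width")})
for n in("top","side"):
    d=ctrl.get_image(n);cv2.imwrite(f"pics/{n}0.png",d["pixels"][:,:,::-1])
    print(n,d["fx"],d["fy"],d["cx"],d["cy"],d["extrinsics"],[k for k in d])
E
```

```text
{'clock': 0.0, 'eef_pos': array([ 177.5402942 , -624.78689763,  302.99854284]), 'tool_rot': array([-3.13970102e+00,  2.93056455e-05,  2.76784974e-01]), 'force': array([ 0.18902004, -0.25265707,  0.07867709]), 'width': 85.55852970493287}
top 387.46765519402885 387.46765519402885 282.99720789245515 207.4799963032495 [[-1.23697935e-01  9.65566417e-01 -2.28867462e-01  3.47147756e+02]
 [-9.92308799e-01 -1.21453458e-01  2.39228811e-02 -7.62754525e+01]
 [-4.69761414e-03  2.30066407e-01  9.73163594e-01  8.84993906e+02]
 [ 0.00000000e+00  0.00000000e+00  0.00000000e+00  1.00000000e+00]] ['pixels', 'fx', 'fy', 'cx', 'cy', 'extrinsics']
side 494.5457152772365 494.5457152772365 290.1704438960508 209.604020165318 [[ 9.39849139e-01  2.27874762e-01 -2.54473354e-01  2.64074618e+02]
 [-3.41578094e-01  6.33121191e-01 -6.94609216e-01 -7.86722205e+02]
 [ 2.82856303e-03  7.39750397e-01  6.72875434e-01  7.55587400e+02]
 [ 0.00000000e+00  0.00000000e+00  0.00000000e+00  1.00000000e+00]] ['pixels', 'fx', 'fy', 'cx', 'cy', 'extrinsics']
```

View pics/top0.png

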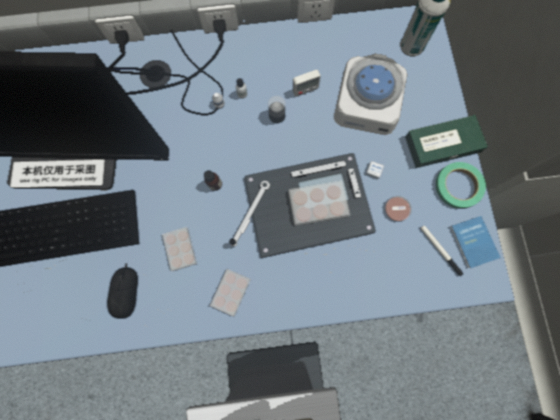

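View pics/side0.png

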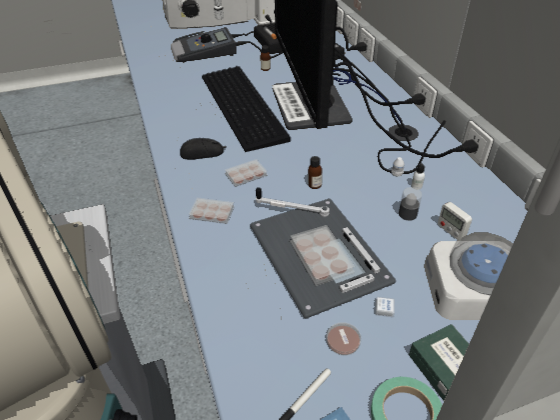

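The top view shows three plate candidates: on the holder bed (320,203), and on the worktop (179,249) and (230,292). The one on the bed is the largest and matches the description. I'll confirm this with an enlarged crop.

```bash
python3 - <<'E'
import cv2,numpy as np
a=cv2.imread("pics/top0.png")[140:320,160:400];b=cv2.imread("pics/side0.png")[180:330,180:420]
cv2.imwrite("pics/c1.png",cv2.resize(a,None,fx=3.3,fy=3.3,interpolation=cv2.INTER_CUBIC))
cv2.imwrite("pics/c2.png",cv2.resize(b,None,fx=3.3,fy=3.3,interpolation=cv2.INTER_CUBIC))
E
```

```text
(no output)
```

View pics/c1.png

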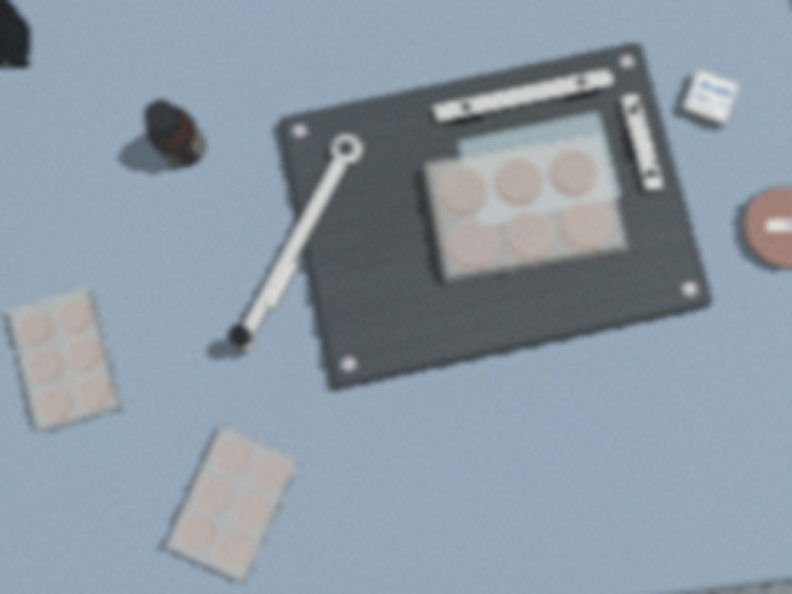

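View pics/c2.png

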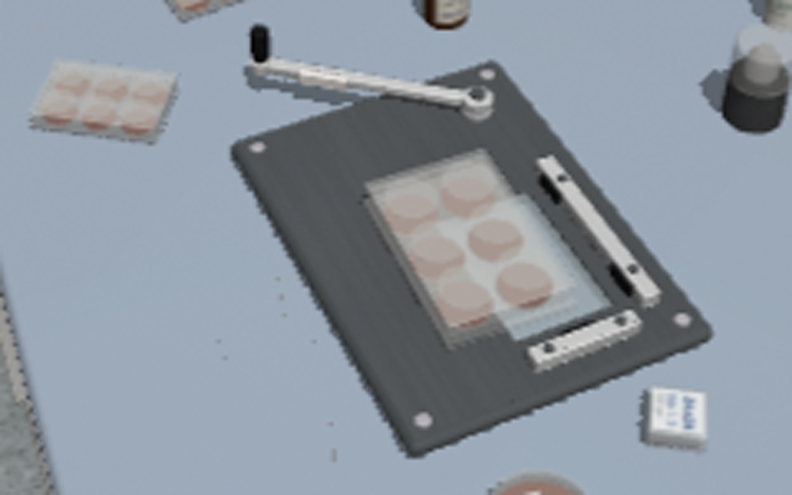

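The crops confirm it: the plate on the bed (crop corners 425,163 / 627,245 / 445,280) is clearly the largest, and the two on the worktop are smaller decoys. The lever is open, with its boss at crop (346,148) and its knob at (240,335). The vial is at (175,130), the cover slips at (710,97) and the dish at (780,227).

```bash
cat > h.py <<'E'
import numpy as np,cv2
from cell import ctrl
def cam(n):
    d=ctrl.get_image(n); d["E"]=np.array(d["extrinsics"]); return d
def ray(d,p):
    p=np.atleast_2d(np.float64(p)); v=np.c_[(p[:,0]-d["cx"])/d["fx"],-(p[:,1]-d["cy"])/d["fy"],-np.ones(len(p))]
    return d["E"][:3,3],v@d["E"][:3,:3].T
def cast(d,p,z):
    o,v=ray(d,p); return o+v*((z-o[2])/v[:,2])[:,None]
def tri(d1,p1,d2,p2):
    A=np.zeros((3,3));b=np.zeros(3)
    for d,p in((d1,p1),(d2,p2)):
        o,v=ray(d,p);v=v[0]/np.linalg.norm(v[0]);P=np.eye(3)-np.outer(v,v);A+=P;b+=P@o
    return np.linalg.solve(A,b)
def proj(d,X):
    q=(np.atleast_2d(X)-d["E"][:3,3])@d["E"][:3,:3]
    return np.c_[d["cx"]-d["fx"]*q[:,0]/q[:,2],d["cy"]+d["fy"]*q[:,1]/q[:,2]]
def big(m):
    c,_=cv2.findContours(m.astype(np.uint8),cv2.RETR_EXTERNAL,cv2.CHAIN_APPROX_NONE); return max(c,key=cv2.contourArea)
E
python3 - <<'E'
from h import *
T,S=cam("top"),cam("side")
for d,n,box in((T,"top",(235,145,380,262)),(S,"side",(240,190,400,325))):
    x0,y0,x1,y1=box;g=cv2.cvtColor(d["pixels"],cv2.COLOR_RGB2GRAY);m=np.zeros_like(g);m[y0:y1,x0:x1]=g[y0:y1,x0:x1]<105
    m=cv2.morphologyEx(m,cv2.MORPH_OPEN,np.ones((3,3)))
    c=cv2.convexHull(big(m)).reshape(-1,2)+0.0
    W=cast(d,c,16)[:,:2]; r=cv2.minAreaRect(W.astype(np.float32)); print(n,"bed",r)
cr=lambda L:[(160+x/3.3,140+y/3.3) for x,y in L]
cs=lambda L:[(180+x/3.3,180+y/3.3) for x,y in L]
wt=cr([(463,190),(518,181),(573,171),(471,244),(530,236),(586,226)])
ws=cs([(468,190),(497,240),(525,284),(411,212),(436,256),(464,301)])
w=np.array([tri(T,a,S,b) for a,b in zip(wt,ws)]);print("wells",w.round(1),w.mean(0))
sc=[tri(T,a,S,b) for a,b in zip(cr([(299,131),(627,61),(690,289),(348,363)]),cs([(487,74),(682,320),(423,420),(258,147)]))];print("screws",np.round(sc,1),np.mean(sc,0))
print("boss",tri(T,cr([(346,148)])[0],S,cs([(480,95)])[0]),"knobtop",tri(T,cr([(240,333)])[0],S,cs([(260,30)])[0]))
print("plate BL,BR,TL top z37",cast(T,cr([(445,280),(627,245),(425,163)]),37).round(1))
print("pads top",cast(T,cr([(468,120),(587,93),(637,142)]),26).round(1))
E
```

```text
top bed ((553.1444702148438, -154.53884887695312), (197.2190399169922, 270.1519470214844), 5.307824611663818)
side bed ((553.7376098632812, -158.987060546875), (201.89254760742188, 275.75927734375), 5.233314037322998)
wells [[ 568.5 -139.7   29.6]
 [ 571.6 -179.1   23. ]
 [ 573.2 -218.1   24. ]
 [ 530.7 -140.4   24.1]
 [ 530.8 -181.3   26.2]
 [ 532.7 -220.4   27.2]] [ 551.27116124 -179.83273761   25.70012212]
screws [[ 628.9  -30.9   17.4]
 [ 650.8 -270.1   18.1]
 [ 481.6 -285.6   19.2]
 [ 460.5  -46.7   17.9]] [ 555.4328862  -158.32269396   18.14819519]
boss [608.63814938 -62.92350618  31.32411   ] knobtop [483.83226685  19.53566742  58.06719782]
plate BL,BR,TL top z37 [[ 503.9 -118.4   37. ]
 [ 512.4 -244.    37. ]
 [ 586.9 -115.4   37. ]]
pads top [[ 617.4 -149.9   26. ]
 [ 626.7 -236.    26. ]
 [ 586.6 -265.1   26. ]]
```

Both views agree within about 4 mm:
- **Holder:** centre about (555,-157.5), yaw 0.092, bed sizes correct.
- **Plate:** centre about (550,-180), yaw about 0.05. Relative to home that is (-29,+18) mm, which is in range.
- **Lever:** angle about 1.29, arm length 150, so consistent.

Now I'll move to in front of the plate with the fingers open, to push with both tips.

Emit:
send_rows:
  rows:
    - [[41.3,-33.9,9,0,0,0.185],[41.3,-33.9,9,0,0,0.185],[41.3,-33.9,9,0,0,0.185],[41.3,-33.9,9,0,0,0.185],[41.3,-33.9,9,0,0,0.185],[41.3,-33.9,9,0,0,0.185],[41.3,-33.9,9,0,0,0.185],[41.3,-33.9,9,0,0,0.185],[41.3,-33.9,9,0,0,0.185],[41.3,-33.9,9,0,0,0.185]]
  grip: 0

```text
clock: 1.2
eef_pos: [459.7, -218.5, 220.6]
tool_rot: [3.141, -0.0, 0.092]
force: [1.0, -0.8, -0.2]
width: 85.6
gripper_force: 0.0
```

Emit:
send_rows:
  rows:
    - [[0,0,0,0,0,0],[0,0,0,0,0,0],[0,0,0,0,0,0]]

```text
clock: 1.5
eef_pos: [458.1, -221.4, 221.0]
tool_rot: [3.141, 0.001, 0.09]
force: [0.6, -0.5, 0.0]
width: 85.1
gripper_force: 0.0
```

Emit:
send_rows:
  rows:
    - [[2.7,-3.3,2,0,0,0],[2.7,-3.3,6,0,0,0],[2.7,-3.3,10,0,0,0],[2.7,-3.3,11,0,0,0],[2.7,-3.3,11,0,0,0],[2.7,-3.3,11,0,0,0]]

```text
clock: 2.1
eef_pos: [482.9, -186.4, 112.1]
tool_rot: [3.14, -0.001, 0.09]
force: [0.9, -0.4, 0.1]
width: 85.6
gripper_force: 0.0
```

```bash
python3 - <<'E'
from h import *
s=ctrl.read_state();print(s["eef_pos"],s["tool_rot"],s["force"])
d=cam("side");cv2.imwrite("pics/s1.png",cv2.resize(d["pixels"][150:340,180:420,::-1],None,fx=3.1,fy=3.1,interpolation=cv2.INTER_CUBIC))
E
```

```text
[ 482.8824717  -186.38883076  112.12049113] [ 3.14039887e+00 -1.44741749e-03  8.95615243e-02] [ 0.91447821 -0.42235178  0.11161901]
```

View pics/s1.png

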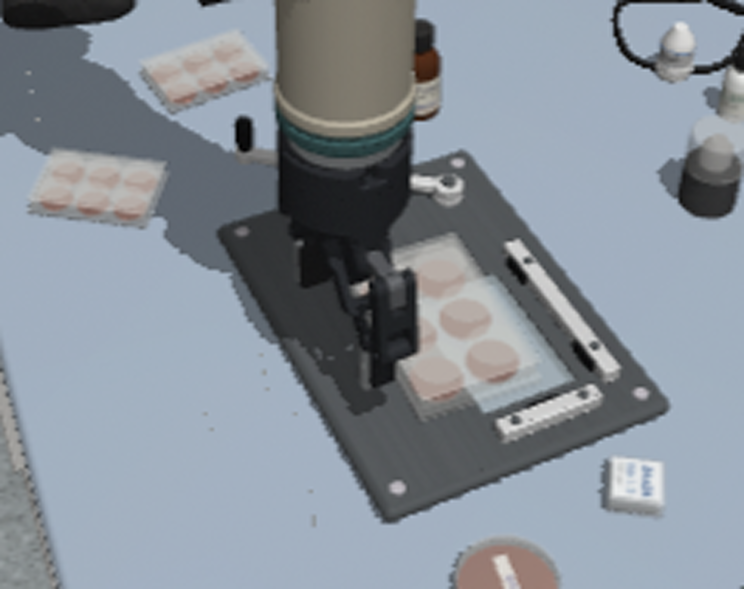

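Side view: the hand hangs over the bed in front of the plate, clear of it. The near fingertip is at crop (380,387). I'll work out its height from that.

```bash
python3 - <<'E'
from h import *
d=cam("side")
for z in(39,45,52):
    print(z,(proj(d,[(487.5,-229,z),(487.5,-243,z)])-[180,150])*3.1)
E
```

```text
39 [[370.4112172  393.40985443]
 [378.71515941 410.44671137]]
45 [[370.56584351 386.94588683]
 [378.9081664  403.9892336 ]]
52 [[370.74796042 379.33270732]
 [379.13551058 396.38292861]]
```

The tips open at about 60 mm ahead of the TCP, so tip z is about 52 now. I'll descend in steps and watch the force.

Emit:
send_rows:
  rows:
    - [[0,0,1,0,0,0],[0,0,2,0,0,0],[0,0,2.5,0,0,0],[0,0,2.5,0,0,0]]

```text
clock: 2.6
eef_pos: [482.1, -184.6, 84.9]
tool_rot: [-3.141, 0.002, 0.092]
force: [0.1, 0.1, -0.1]
width: 85.7
gripper_force: 0.0
```

Emit:
send_rows:
  rows:
    - [[0,0,0.2,0,0,0],[0,0,0.4,0,0,0],[0,0,0.4,0,0,0]]

```text
clock: 2.9
eef_pos: [482.6, -184.9, 81.7]
tool_rot: [-3.142, 0.0, 0.092]
force: [0.5, -0.3, -0.6]
width: 85.4
gripper_force: 0.0
```

Emit:
send_rows:
  rows:
    - [[0.5,0,0,0,0,0],[1,0,0,0,0,0],[1.3,0,0,0,0,0],[1.6,0,0,0,0,0],[1.9,0,0,0,0,0],[2.2,0,0,0,0,0],[2.5,0,0,0,0,0],[2.8,0,0,0,0,0],[3.1,0,0,0,0,0],[3.4,0,0,0,0,0]]

```text
clock: 3.9
eef_pos: [516.8, -181.7, 81.9]
tool_rot: [-3.142, -0.0, 0.092]
force: [-0.4, 0.9, 0.3]
width: 85.3
gripper_force: 0.4
```

```bash
python3 - <<'E'
from h import *
d=cam("side");cv2.imwrite("pics/s2.png",cv2.resize(d["pixels"][150:340,180:420,::-1],None,fx=3.1,fy=3.1,interpolation=cv2.INTER_CUBIC))
E
```

```text
(no output)
```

View pics/s2.png

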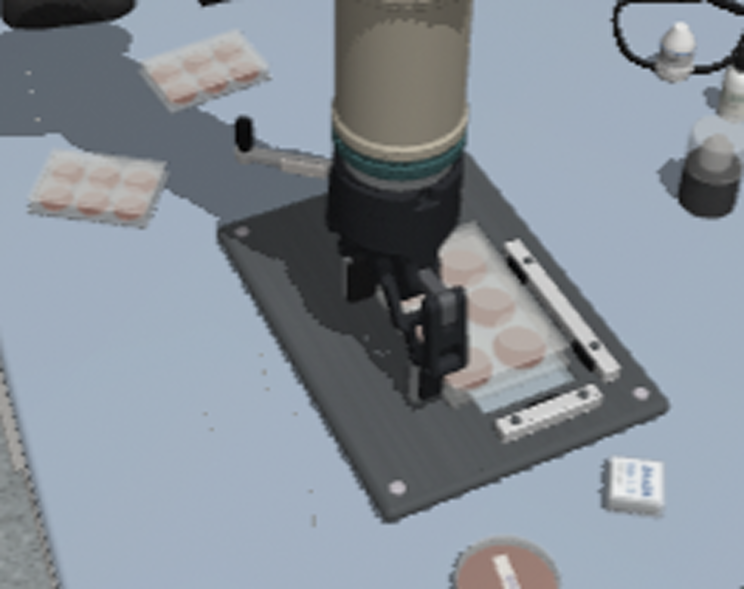

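The plate is square with the fingers and moving, with its right-hand back corner near crop (575,345) and a small gap left to the back pads. I'll keep pushing until the force rises.

Emit:
send_rows:
  rows:
    - [[0.15,0,0,0,0,0],[0.3,0,0,0,0,0],[0.4,0,0,0,0,0],[0.5,0,0,0,0,0],[0.6,0,0,0,0,0],[0.7,0,0,0,0,0]]

```text
clock: 4.55
eef_pos: [523.6, -181.1, 81.8]
tool_rot: [3.142, -0.0, 0.092]
force: [-1.3, -0.4, 0.5]
width: 85.2
gripper_force: 0.3
```

Emit:
send_rows:
  rows:
    - [[0.1,0,0,0,0,0],[0.2,0,0,0,0,0],[0.2,0,0,0,0,0]]

```text
clock: 4.85
eef_pos: [525.5, -180.9, 81.9]
tool_rot: [-3.142, 0.0, 0.092]
force: [-0.7, -0.2, 0.8]
width: 85.6
gripper_force: 0.4
```

Emit:
send_rows:
  rows:
    - [[0.1,0,0,0,0,0],[0.2,0,0,0,0,0],[0.2,0,0,0,0,0]]

```text
clock: 5.15
eef_pos: [525.7, -180.9, 81.8]
tool_rot: [-3.141, 0.004, 0.091]
force: [-5.8, -0.2, 4.4]
width: 85.2
gripper_force: 2.6
```

Emit:
send_rows:
  rows:
    - [[0.1,0,0,0,0,0],[0.2,0,0,0,0,0],[0.2,0,0,0,0,0]]

```text
clock: 5.45
eef_pos: [525.9, -180.9, 81.7]
tool_rot: [-3.14, 0.007, 0.091]
force: [-8.9, -1.2, 6.6]
width: 85.4
gripper_force: 4.4
```

The plate now rests on the back pads (9 N). I'll back off, rise, close the fingers and go round to the plate's left face.

Emit:
send_rows:
  rows:
    - [[-1,0,0,0,0,0],[-2,0,0,0,0,0],[-2,0,-3,0,0,0],[-2,0,-6,0,0,0],[-2,0,-6,0,0,0]]

```text
clock: 5.95
eef_pos: [511.7, -183.2, 145.2]
tool_rot: [3.139, -0.007, 0.091]
force: [1.3, -0.4, 0.3]
width: 85.3
gripper_force: 0.0
```

Emit:
send_rows:
  rows:
    - [[2,-3,0,0,0,0],[5,-6,0,0,0,0],[7.2,-9.3,0,0,0,0],[7.2,-9.3,0,0,0,0],[7.2,-9.3,0,0,0,0],[7.2,-9.3,0,0,0,0],[7.2,-9.3,0,0,0,0]]
  grip: 255

```text
clock: 6.65
eef_pos: [571.9, -84.9, 141.7]
tool_rot: [3.141, 0.001, 0.089]
force: [0.5, -0.3, 0.4]
width: -0.1
gripper_force: 0.0
```

```bash
python3 - <<'E'
from h import *
s=ctrl.read_state();print(s["eef_pos"],s["width"])
d=cam("top");t=d["pixels"][130:270,220:400,::-1];e=cam("side");u=e["pixels"][170:330,220:420,::-1]
t=cv2.resize(t,(771,600),interpolation=cv2.INTER_CUBIC);cv2.imwrite("pics/t3.png",t)
E
```

```text
[571.92486125 -84.89110187 141.70914769] -0.0886235199434649
```

View pics/t3.png

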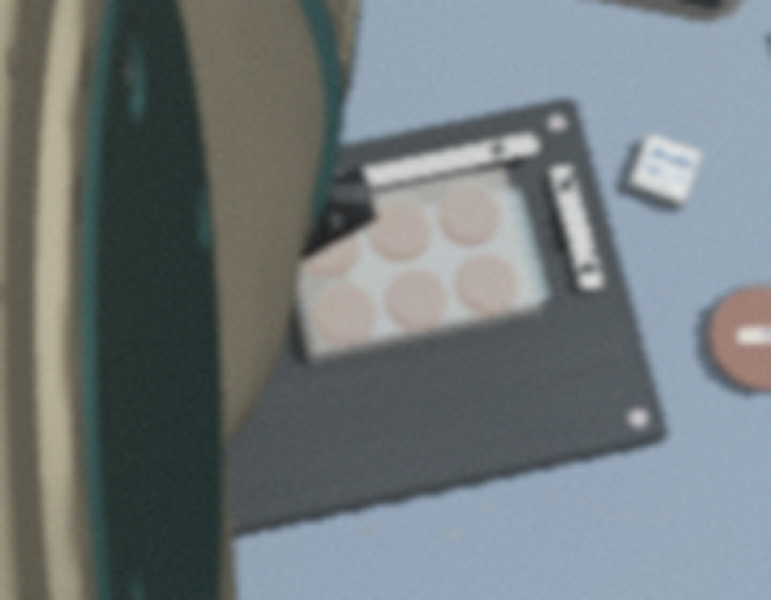

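Top view: the plate (right edge at crop x≈545, front-left corner at 310,360) is square against the back fence, with a gap to the side pad at (560,225). Next I'll descend beside the left face.

Emit:
send_rows:
  rows:
    - [[0,0,2,0,0,0],[0,0,3.5,0,0,0],[0,0,4.5,0,0,0],[0,0,4.5,0,0,0]]

```text
clock: 7.15
eef_pos: [571.6, -83.3, 95.2]
tool_rot: [-3.141, 0.003, 0.091]
force: [-0.2, -0.2, 0.0]
width: 0.3
gripper_force: 0.0
```

Emit:
send_rows:
  rows:
    - [[0,0.5,0,0,0,0],[0,0.9,0,0,0,0],[0,1.2,0,0,0,0],[0,1.4,0,0,0,0],[0,1.6,0,0,0,0],[0,1.8,0,0,0,0]]

```text
clock: 7.75
eef_pos: [574.5, -100.9, 97.1]
tool_rot: [-3.141, -0.0, 0.092]
force: [0.6, 0.7, 0.4]
width: -0.2
gripper_force: 0.6
```

Emit:
send_rows:
  rows:
    - [[0,0.2,0,0,0,0],[0,0.4,0,0,0,0],[0,0.6,0,0,0,0],[0,0.8,0,0,0,0],[0,1.0,0,0,0,0],[0,1.2,0,0,0,0],[0,1.3,0,0,0,0],[0,1.3,0,0,0,0]]

```text
clock: 8.55
eef_pos: [575.5, -114.5, 96.8]
tool_rot: [3.141, -0.0, 0.091]
force: [-0.1, 1.0, 0.1]
width: 0.0
gripper_force: 0.0
```

Emit:
send_rows:
  rows:
    - [[0,0.1,0,0,0,0],[0,0.2,0,0,0,0],[0,0.2,0,0,0,0]]

```text
clock: 8.85
eef_pos: [575.7, -116.3, 96.8]
tool_rot: [3.141, 0.0, 0.092]
force: [0.2, 0.0, 0.2]
width: -0.2
gripper_force: 0.1
```

Emit:
send_rows:
  rows:
    - [[0,0.1,0,0,0,0],[0,0.2,0,0,0,0],[0,0.2,0,0,0,0]]

```text
clock: 9.15
eef_pos: [575.8, -116.8, 96.8]
tool_rot: [-3.14, 0.001, 0.093]
force: [-0.9, 4.5, 0.3]
width: 0.0
gripper_force: 2.2
```

Contact at the expected place (holder y≈38.6). I'll press slightly more, then back off and re-press the back with both fingers.

Emit:
send_rows:
  rows:
    - [[0,0.1,0,0,0,0],[0,0.2,0,0,0,0],[0,0.2,0,0,0,0]]

```text
clock: 9.45
eef_pos: [575.8, -117.2, 96.8]
tool_rot: [-3.138, 0.001, 0.094]
force: [-0.9, 7.8, 2.0]
width: 0.5
gripper_force: 4.0
```

Emit:
send_rows:
  rows:
    - [[0,-0.4,0,0,0,0],[0,-1.5,0,0,0,0],[0,-2.5,0,0,0,0],[0,-2.5,-3,0,0,0],[0,-2.5,-6,0,0,0],[0,-2.5,-6,0,0,0]]

```text
clock: 10.05
eef_pos: [576.1, -95.2, 160.4]
tool_rot: [3.139, -0.007, 0.092]
force: [0.8, -0.2, -0.2]
width: -0.0
gripper_force: 0.0
```

```bash
python3 - <<'E'
from h import *
print(ctrl.read_state()["eef_pos"])
e=cam("side");u=e["pixels"][190:320,240:420,::-1]
cv2.imwrite("pics/s4.png",cv2.resize(u,None,fx=4.4,fy=4.4,interpolation=cv2.INTER_CUBIC))
E
```

```text
[576.12940407 -95.15322172 160.40901258]
```

View pics/s4.png

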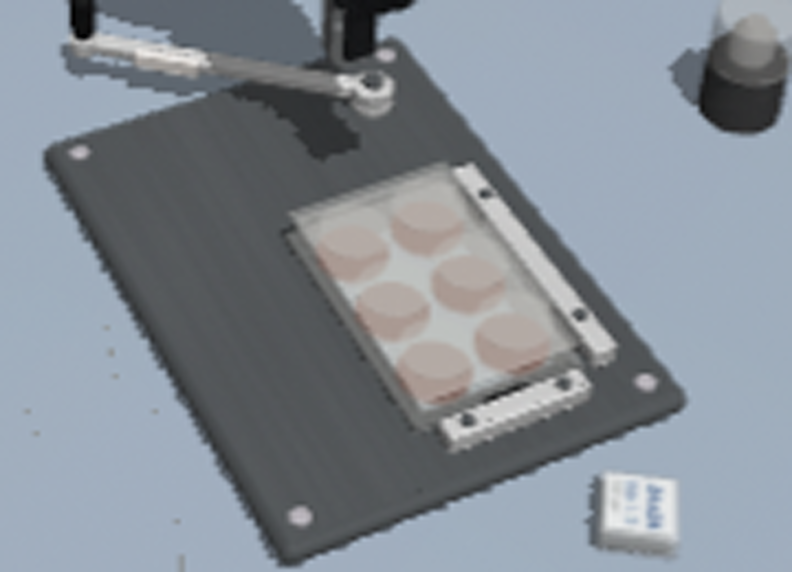

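The plate looks home: its right edge is at the side pad (around crop 520,385) and its back edge is along the back fence. I'll re-press the back to be certain.

Emit:
send_rows:
  rows:
    - [[-4,4,0,0,0,0],[-6,7,0,0,0,0],[-8.2,10,0,0,0,0],[-8.2,10,0,0,0,0],[-8.2,10,4,0,0,0],[-8.2,10,6,0,0,0],[-8.2,10,7.8,0,0,0],[-8.2,10,7.8,0,0,0]]
  grip: 0

```text
clock: 10.9
eef_pos: [501.0, -201.2, 76.8]
tool_rot: [-3.14, 0.002, 0.092]
force: [0.7, -0.8, 0.3]
width: 85.4
gripper_force: 0.0
```

Emit:
send_rows:
  rows:
    - [[0.6,0,0,0,0,0],[1.2,0,0,0,0,0],[1.6,0,0,0,0,0],[1.9,0,0,0,0,0],[2.1,0,0,0,0,0],[2.1,0,0,0,0,0]]

```text
clock: 11.5
eef_pos: [522.6, -200.2, 79.0]
tool_rot: [3.141, -0.0, 0.092]
force: [-0.4, 0.8, 0.1]
width: 85.6
gripper_force: 0.0
```

Emit:
send_rows:
  rows:
    - [[0.2,0,0,0,0,0],[0.35,0,0,0,0,0],[0.5,0,0,0,0,0],[0.5,0,0,0,0,0]]

```text
clock: 11.9
eef_pos: [527.2, -199.9, 78.8]
tool_rot: [3.142, 0.0, 0.092]
force: [-0.6, -0.8, -0.3]
width: 85.1
gripper_force: 0.2
```

Emit:
send_rows:
  rows:
    - [[0.1,0,0,0,0,0],[0.2,0,0,0,0,0],[0.3,0,0,0,0,0],[0.3,0,0,0,0,0]]

```text
clock: 12.3
eef_pos: [527.5, -199.9, 78.7]
tool_rot: [-3.14, 0.005, 0.091]
force: [-6.1, -1.1, 4.9]
width: 85.3
gripper_force: 3.3
```

Seated again at the same stop position, square. Now I'll back off, rise, close the fingers and go behind the knob.

Emit:
send_rows:
  rows:
    - [[-1,0,0,0,0,0],[-2,0,0,0,0,0],[-2,0,-4,0,0,0],[-2,0,-8,0,0,0],[-2,0,-10,0,0,0]]

```text
clock: 12.8
eef_pos: [511.1, -201.9, 181.7]
tool_rot: [3.14, -0.004, 0.091]
force: [-0.2, -1.1, 0.6]
width: 85.5
gripper_force: 0.0
```

Emit:
send_rows:
  rows:
    - [[1.7,-5,0,0,0,0.13],[1.7,-10,0,0,0,0.26],[1.7,-14,0,0,0,0.39],[1.7,-18,0,0,0,0.52],[1.7,-22,0,0,0,0.65],[1.7,-24.9,0,0,0,0.67],[1.7,-24.9,0,0,0,0.67],[1.7,-24.9,0,0,0,0.67]]
  grip: 255

```text
clock: 13.6
eef_pos: [504.2, 48.7, 178.9]
tool_rot: [-3.141, -0.001, -0.576]
force: [-0.5, -0.9, 0.2]
width: -0.1
gripper_force: 0.0
```

```bash
cat > p.py <<'E'
import sys
from h import *
from scipy.spatial.transform import Rotation as R
P=np.array([608,-62.]);off=float(sys.argv[1]);z=float(sys.argv[2])
s=ctrl.read_state();p=np.array(s["eef_pos"]);R0=R.from_euler("xyz",s["tool_rot"])
print(p,s["tool_rot"],s["force"])
for a in sys.argv[3:]:
    f=np.deg2rad(float(a));u=np.array([np.cos(f),np.sin(f)]);t=np.array([-u[1],u[0]])
    q=np.r_[P+150*u-off*t,z];R1=R.from_euler("xyz",[np.pi,0,f-np.pi])
    print(a,np.r_[R0.inv().apply(q-p)/10,(R0.inv()*R1).as_rotvec()].round(2).tolist())
E
python3 p.py 33.5 109 146.7
```

```text
[504.18131582  48.68860661 178.86394394] [-3.14135015e+00 -5.41186338e-04 -5.76024584e-01] [-0.53144066 -0.91674525  0.18081016]
146.7 [-0.25, 0.2, 6.99, -0.0, -0.0, 0.01]
```

Emit:
send_rows:
  rows:
    - [[-0.2,0,2,0,0,0],[-0.2,0,4,0,0,0],[-0.2,0,6,0,0,0],[-0.2,0,7,0,0,0],[-0.2,0,7,0,0,0]]

```text
clock: 14.1
eef_pos: [502.2, 47.6, 107.9]
tool_rot: [3.14, 0.001, -0.581]
force: [-0.3, -0.3, -0.0]
width: 0.1
gripper_force: 0.0
```

```bash
python3 p.py 21.5 109 148 151 154 157 160 164 168 172 176 180
python3 - <<'E'
from h import *
e=cam("side");u=e["pixels"][140:300,200:400,::-1]
cv2.imwrite("pics/s5.png",cv2.resize(u,None,fx=3.7,fy=3.7,interpolation=cv2.INTER_CUBIC))
E
```

```text
[502.15310189  47.64639677 107.93360534] [ 3.13998291e+00  1.28370057e-03 -5.80542318e-01] [-0.34500277 -0.26391874 -0.017351  ]
148 [-0.18, 1.54, -0.1, 0.0, 0.0, -0.02]
151 [-0.25, 2.33, -0.1, 0.0, 0.0, -0.07]
154 [-0.29, 3.13, -0.1, 0.0, 0.0, -0.13]
157 [-0.28, 3.92, -0.1, 0.0, 0.0, -0.18]
160 [-0.23, 4.71, -0.1, 0.0, 0.0, -0.23]
164 [-0.1, 5.76, -0.1, 0.0, 0.0, -0.3]
168 [0.11, 6.8, -0.1, 0.0, 0.0, -0.37]
172 [0.38, 7.82, -0.09, 0.0, 0.0, -0.44]
176 [0.73, 8.82, -0.09, 0.0, 0.0, -0.51]
180 [1.14, 9.79, -0.09, 0.0, 0.0, -0.58]
```

View pics/s5.png

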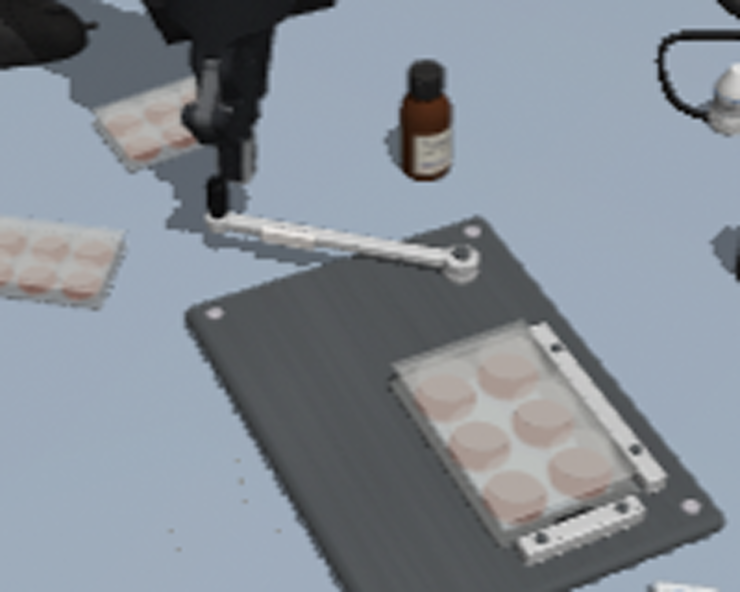

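Side view: the fingertip (crop 240,180) stands just behind the knob (217,195), clear of the vial at (427,120). The plate is home. Now I'll swing the lever.

Emit:
send_rows:
  rows:
    - [[-0.1,0.8,0,0,0,0],[-0.2,1.5,0,0,0,-0.02],[-0.25,2.3,0,0,0,-0.07],[-0.3,3.1,0,0,0,-0.13],[-0.3,3.9,0,0,0,-0.18],[-0.2,4.7,0,0,0,-0.23],[-0.1,5.8,0,0,0,-0.3],[0.1,6.8,0,0,0,-0.37],[0.4,7.8,0,0,0,-0.44],[0.7,8.8,0,0,0,-0.51]]

```text
clock: 15.15
eef_pos: [460.2, -29.1, 109.7]
tool_rot: [3.142, -0.001, -0.065]
force: [0.8, 0.9, -0.1]
width: -0.2
gripper_force: 0.2
```

```bash
python3 p.py 21.5 109 176 180 184 188 192 196 200 204 207 209 211 213
```

```text
[460.18975662 -29.12807147 109.65404814] [ 3.14150661e+00 -1.22469480e-03 -6.46044397e-02] [ 0.77532788  0.92451356 -0.09305192]
176 [-0.03, 0.1, 0.07, 0.0, -0.0, 0.01]
180 [-0.15, 1.15, 0.07, 0.0, -0.0, -0.06]
184 [-0.19, 2.21, 0.07, 0.0, -0.0, -0.13]
188 [-0.16, 3.26, 0.07, 0.0, -0.0, -0.2]
192 [-0.06, 4.32, 0.07, 0.0, -0.0, -0.27]
196 [0.12, 5.36, 0.07, 0.0, -0.0, -0.34]
200 [0.36, 6.39, 0.07, 0.0, -0.0, -0.41]
204 [0.68, 7.4, 0.07, 0.0, -0.0, -0.48]
207 [0.97, 8.14, 0.07, 0.0, -0.0, -0.54]
209 [1.18, 8.62, 0.07, 0.0, -0.0, -0.57]
211 [1.41, 9.1, 0.07, 0.0, -0.0, -0.61]
213 [1.65, 9.57, 0.07, 0.0, -0.0, -0.64]
```

Emit:
send_rows:
  rows:
    - [[-0.1,1.1,0,0,0,-0.06],[-0.2,2.2,0,0,0,-0.13],[-0.2,3.3,0,0,0,-0.2],[-0.1,4.3,0,0,0,-0.27],[0.1,5.4,0,0,0,-0.34],[0.4,6.4,0,0,0,-0.41],[0.7,7.4,0,0,0,-0.48],[1.0,8.1,0,0,0,-0.54],[1.2,8.6,0,0,0,-0.57],[1.4,9.1,0,0,0,-0.61]]

```text
clock: 16.15
eef_pos: [468.1, -120.6, 109.4]
tool_rot: [3.141, -0.0, 0.544]
force: [-0.2, 0.8, 0.4]
width: 0.2
gripper_force: 0.2
```

```bash
python3 p.py 21.5 109 211 213 215 216 217 218 219 220 221 222 223
```

```text
[ 468.05081058 -120.56221924  109.3604845 ] [ 3.14117582e+00 -2.66232173e-04  5.43617950e-01] [-0.15772308  0.78219126  0.42057123]
211 [0.01, 0.04, 0.04, 0.0, -0.0, 0.0]
213 [-0.06, 0.56, 0.04, 0.0, -0.0, -0.03]
215 [-0.1, 1.09, 0.04, 0.0, -0.0, -0.07]
216 [-0.12, 1.35, 0.04, 0.0, -0.0, -0.08]
217 [-0.13, 1.62, 0.04, 0.0, -0.0, -0.1]
218 [-0.14, 1.88, 0.04, 0.0, -0.0, -0.12]
219 [-0.15, 2.15, 0.04, 0.0, -0.0, -0.14]
220 [-0.15, 2.41, 0.04, 0.0, -0.0, -0.15]
221 [-0.14, 2.68, 0.04, 0.0, -0.0, -0.17]
222 [-0.13, 2.94, 0.04, 0.0, -0.0, -0.19]
223 [-0.12, 3.2, 0.04, 0.0, -0.0, -0.21]
```

Emit:
send_rows:
  rows:
    - [[-0.05,0.35,0,0,0,-0.02],[-0.08,0.7,0,0,0,-0.05],[-0.1,1.0,0,0,0,-0.07],[-0.1,1.3,0,0,0,-0.08],[-0.12,1.6,0,0,0,-0.1],[-0.14,1.9,0,0,0,-0.12],[-0.15,2.1,0,0,0,-0.14],[-0.15,2.1,0,0,0,-0.14]]

```text
clock: 16.95
eef_pos: [478.1, -139.2, 108.9]
tool_rot: [3.141, -0.0, 0.682]
force: [-0.8, -0.2, -0.0]
width: -0.3
gripper_force: 0.0
```

Emit:
send_rows:
  rows:
    - [[0,0.1,0,0,0,0],[0,0.2,0,0,0,0],[0,0.2,0,0,0,0]]

```text
clock: 17.25
eef_pos: [479.1, -140.4, 108.9]
tool_rot: [3.142, 0.0, 0.682]
force: [-0.2, 0.2, -0.6]
width: -0.2
gripper_force: 0.0
```

Emit:
send_rows:
  rows:
    - [[0,0.1,0,0,0,0],[0,0.2,0,0,0,0],[0,0.2,0,0,0,0]]

```text
clock: 17.55
eef_pos: [480.1, -141.8, 108.8]
tool_rot: [-3.141, 0.0, 0.682]
force: [-0.8, 0.7, 0.9]
width: 0.2
gripper_force: 0.6
```

Emit:
send_rows:
  rows:
    - [[0,0.1,0,0,0,0],[0,0.2,0,0,0,0],[0,0.2,0,0,0,0]]

```text
clock: 17.85
eef_pos: [480.6, -142.4, 108.7]
tool_rot: [-3.139, 0.001, 0.683]
force: [-3.7, 4.0, 3.4]
width: -0.4
gripper_force: 2.5
```

Emit:
send_rows:
  rows:
    - [[0,0.1,0,0,0,0],[0,0.2,0,0,0,0],[0,0.2,0,0,0,0]]

```text
clock: 18.15
eef_pos: [481.0, -142.9, 108.7]
tool_rot: [-3.137, 0.002, 0.683]
force: [-4.6, 6.8, 4.0]
width: 0.0
gripper_force: 4.1
```

The lever bears on the corner (about 8 N). Now I'll retract and check.

Emit:
send_rows:
  rows:
    - [[0,0,0,0,0,0],[0,-0.5,0,0,0,0],[0,-2,0,0,0,0],[0,-4,0,0,0,0],[0,-4,-4,0,0,0],[0,-4,-9,0,0,0],[-4,-7,-14,0,0,0],[-8,-10,-16,0,0,0],[-8,-10,-16,0,0,0],[-8,-10,-16,0,0,0]]

```text
clock: 19.15
eef_pos: [355.6, -118.7, 270.4]
tool_rot: [3.139, -0.0, 0.679]
force: [0.6, -0.0, -0.6]
width: 0.2
gripper_force: 0.0
```

```bash
python3 - <<'E'
from h import *
s=ctrl.read_state();print(s["eef_pos"],s["force"])
e=cam("side");u=e["pixels"][180:330,230:420,::-1]
cv2.imwrite("pics/s6.png",cv2.resize(u,None,fx=3.9,fy=3.9,interpolation=cv2.INTER_CUBIC))
E
```

```text
[ 355.60760403 -118.68189138  270.44260344] [ 0.61756077 -0.00512673 -0.58679387]
```

View pics/s6.png

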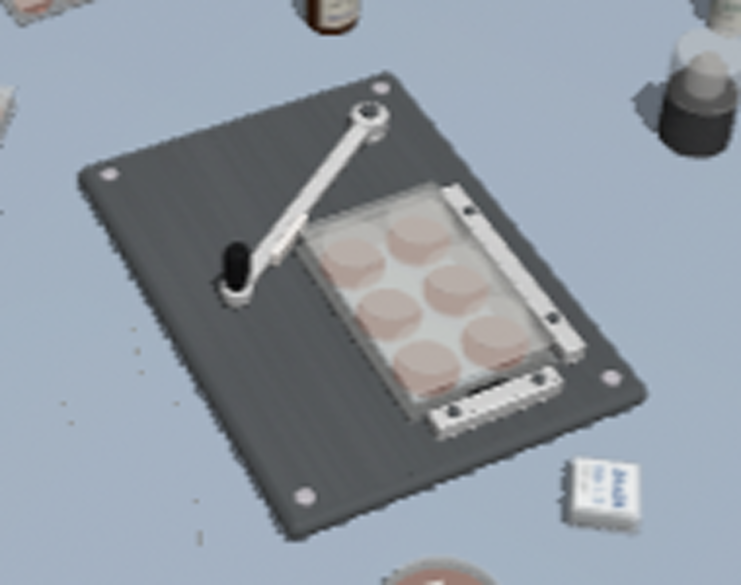

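The white pad (crop 298,235) touches the plate's free corner, the plate is against the fences, the bystanders haven't moved, and the arm is clear. Handing in.

```bash
python3 -c "
from cell import ctrl
print(ctrl.finish_job())"
```

```text
the job is handed in; nothing more can be done
None
```

I handed the job in at about 19 s: the plate sits square against all three pads, the lever's white pad bears on its free corner, the bystanders haven't visibly moved and the arm is clear; the hand-in gave no verdict, so this rests on the contact forces and the last camera picture.

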